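Grooming containers lined up by height

ROBOT

A 6-joint arm with a two-finger parallel gripper is mounted at the origin on the work surface. World frame = base frame: x ahead of the robot, y to its left, z up, the work surface at z = 0. Lengths are in m, angles in rad, forces in N, time in s.
With the tool pointing down it reaches from about 0.225 to 0.875 m from the base axis. Payload 3.4 kg.
Tool frame: the origin (TCP) lies at the very end of the fingers, on their centre line; the grasp point (between the pads) lies 19 mm behind it; z points along the fingers, y is the line along which they close (so a half turn about z gives the same grasp; the last joint's range is limited). The gripper opens to 85 mm and grips with 20 to 120 N. Pads are 22 mm wide; open, the fingers measure 114 mm over their backs; the gripper's body (76 mm by 85 mm) begins 54 mm behind the grasp point. The pads swing forward as they close: fully open they stand 13 mm farther back than shut.
Start: joints at [-0.121, 0.276, 1.505, -0, 1.361, -0.121], TCP at [0.575, -0, 0.231] pointing down, gripper open.
Joint ranges: [-2.89, 2.89], [-0.75, 2.08], [0.22, 2.7], [-1.18, 4.32], [0.11, 2.71], [-2.7, 2.7]. Speed limits (rad/s): [2.57, 2.57, 3.14, 3.14, 3.14, 3.14].

INTERFACE

Orientations are given as a unit quaternion [w, x, y, z].
In Python, from rig import manip, eyes gives the robot as it stands.
- The arm moves only by the tool servo_tool, never from a script. Its argument "series" is text: rows parted by semicolons, each of 7 numbers parted by spaces: the shift along the tool's x, y, z in m, then the turn, a rotation vector about the tool's x, y, z in degrees, then the closure, from 0 (fully open) to 1 (shut). In form: dx dy dz ax ay az fingers; .... A call has 1 to 5 rows; each row is the pose to reach, as a shift and turn from the pose commanded when the call began, along the tool's axes at that moment; what a row does not reach only later rows make up. A row lasts 1/10 s, in which the tool goes at most 50 mm and 8.59 degrees, less where a joint would pass 70% of its speed; a pose out of reach is approached as far as the arm can. A call with a gripper value outside its range is refused whole. The fingers move at their own pace and stop on an object; "squeeze" is the grip in N (left out, the last holds). Time passes only in rows, so rows that repeat a pose let the fingers close. It gives the time, the measured TCP pose, the force, the opening and the grip force at its end, in the units of the state.
- manip.get_state(): the state, without advancing time (a new reading comes with each control period).
- eyes.get_image(name): name is "scene" or "side" or "wrist"; returns the picture (384x512x3 uint8, red, green, blue); there is no depth.
- eyes.camera_info(name): a dict with "fx", "fy", "cx", "cy" (pixels), "eye" and "orientation" of the camera in the world. Camera axes: x right, y down, z forward; pixel columns grow to the right and rows downward; lengths in m; the calibration is good to about 2 mm. The wrist camera is an equidistant fisheye: a pixel r from the principal point sees the ray r / f radians off the axis. A picture is of the moment at which its call begins: read the wrist's pose just before it. camera_info takes no time and is no camera call; for the wrist camera it gives the pose at the moment of the call.
- manip.sign_off(): hands the job in; it is judged then, once.
The state is a dict: "clock": time; "qpos": joint angles; "qd": joint speeds; "effort": joint torques, N m; "position": TCP position; "ee_rot": TCP orientation; "contact_force": force on the tool from outside, world axes, zero at the start; "moment": the same for the moment, N m; "width": finger opening in m; "gripper_force": force on a finger pad.
Only numpy, scipy, OpenCV 4.12 (cv2) and the standard library are available. Lean on these libraries where they do the work, as an engineer would, in place of code of your own. Each camera call takes 0.05 s, during which the arm holds its last target. There are 200 camera calls.

TASK

Line the four grooming containers up on the board in order of height, each standing upright in the middle of its own cork disc: the lowest on the disc nearest the white bowl, rising disc by disc to the tallest nearest the curry brush. Leave the bowl and the curry brush where they are.

Things in the scene. Friction and masses are not known exactly. Their poses are not given: they have to be found in the camera images.
- tin: Flat plain aluminium balm tin with a dark seam line: the lowest container. 62 mm across, 30 mm high, straight-sided, about 90 g. Loose, round, standing upright; origin at the centre of its underside, z up its axis. 
- pot: White ceramic pot with a pale wooden lid: the second lowest. 44 mm across over its whole height of 58 mm, about 130 g. Loose, round, standing upright; origin at the centre of its underside, z up its axis. 
- bottle: White plastic shampoo bottle with a grey screw cap: the second tallest. Body 54 mm across and straight to 62 mm up, then a shoulder and a cap 32 mm across; 90 mm high in all, about 170 g. Loose, round, standing upright; origin at the centre of its underside, z up its axis. 
- flask: Slim bare steel flask with a dark tapered cap: the tallest. Body 40 mm across and straight to 100 mm up, cap tapering to 22 mm across; 124 mm high in all, about 200 g. Loose, round, standing upright; origin at the centre of its underside, z up its axis. 
- disc_a: Fixed cork disc, 72 mm across, 3 mm thick, lying on a wooden board; origin at the centre of its underside, top 3 mm above that and 15 mm above the counter. The first of four in a row, 85 mm apart, along the board's y (disc_a at +y, disc_d at -y). Board: fixed, 90 mm wide (x), 350 mm long (y), 12 mm thick; the disc has the same axes.
- disc_b: Fixed cork disc, 72 mm across, 3 mm thick, lying on a wooden board; origin at the centre of its underside, top 3 mm above that and 15 mm above the counter. The second of four in a row, 85 mm apart, along the board's y (disc_a at +y, disc_d at -y). Board: fixed, 90 mm wide (x), 350 mm long (y), 12 mm thick; the disc has the same axes.
- disc_c: Fixed cork disc, 72 mm across, 3 mm thick, lying on a wooden board; origin at the centre of its underside, top 3 mm above that and 15 mm above the counter. The third of four in a row, 85 mm apart, along the board's y (disc_a at +y, disc_d at -y). Board: fixed, 90 mm wide (x), 350 mm long (y), 12 mm thick; the disc has the same axes.
- disc_d: Fixed cork disc, 72 mm across, 3 mm thick, lying on a wooden board; origin at the centre of its underside, top 3 mm above that and 15 mm above the counter. The last of four in a row, 85 mm apart, along the board's y (disc_a at +y, disc_d at -y). Board: fixed, 90 mm wide (x), 350 mm long (y), 12 mm thick; the disc has the same axes.
- bowl: Loose white melamine bowl, 100 mm across the rim, 42 mm high, standing on the counter just past one end of the board (either end), its centre about 115 mm from the nearest disc's centre. It marks the low end of the row. Bystander. Origin at the centre of its underside.
- curry_brush: Loose dark silicone curry brush, a rounded pad about 96 by 52 mm and 33 mm high with a black grip strap on top, lying on the counter past the other end of the board. It marks the tall end. Bystander. Origin at the centre of its underside.
Mind the look-alikes: they are no part of the job. Leave any red look-alike of the bottle alone. What is shaped like the pot but blue is not meant.

How it is judged:
By the outcome, as a careful person would: the job done as asked, in the order asked, and still so for the second after the job is handed in, with the robot touching nothing.
It also fails if it takes over 112 s, if anything falls off the work surface, if the arm or the gripper's body presses on something with over 40 N, if the wrist force passes 120 N, or if a joint passes its speed limit or range.

## Working session

There is one attempt and no reset: what is moved stays moved. The work goes in short steps, Python scripts to look and compute and a tool call to move; the robot and the scene stay as the last step left them, time stands still between calls to the robot, and variables do not carry over. Pictures are saved under pics/ and viewed, at most 14 in all, crops included, and the job is handed in when it is done.

Besides the shell and the picture viewer there is one more tool, called in YAML: its name, and indented under it one key for each argument. servo_tool: Moves the arm, as the interface text tells. Its arguments: {"type":"object","properties":{"series":{"type":"string"},"squeeze":{"type":"number"}},"required":["series"]}

```bash
ls; mkdir -p pics; python3 - <<'E'
from rig import manip, eyes
import cv2, numpy as np
for n in ("scene","side","wrist"):
    i=eyes.camera_info(n); print(n,i)
    cv2.imwrite(f"pics/{n}0.png",eyes.get_image(n)[:,:,::-1])
print(manip.get_state())
E
```

```text
pics
scene {'fx': 429.2073659185494, 'fy': 429.2073659185494, 'cx': 260.8333257289003, 'cy': 196.09356449349585, 'eye': array([ 1.14881781, -0.45463481,  0.53652117]), 'orientation': array([-0.42882621,  0.76816678,  0.42147551, -0.21996878])}
side {'fx': 447.55103485738124, 'fy': 447.55103485738124, 'cx': 257.6974716446693, 'cy': 192.62364004792178, 'eye': array([ 0.38781696, -0.95259611,  0.86853795]), 'orientation': array([-0.41685474,  0.90733776, -0.0519614 ,  0.01644141])}
wrist {'fx': 297.3186396354542, 'fy': 297.3186396354542, 'cx': 258.01771496816133, 'cy': 195.87539774243714, 'eye': array([0.57398551, 0.08037526, 0.37275913]), 'orientation': array([ 1.60052726e-01,  9.87107666e-01,  3.49963885e-05, -1.25703970e-03])}
{'clock': 0.15, 'qpos': array([-1.21008099e-01,  2.76455734e-01,  1.50580773e+00, -2.40831871e-05,
        1.36073528e+00, -1.21034462e-01]), 'qd': array([-4.79740371e-04, -2.84139519e-03, -2.02724853e-03,  3.66202514e-04,
       -1.25988784e-03, -1.55841971e-05]), 'effort': array([ 9.65923646e-04, -4.17143512e+01, -2.46032345e+01, -1.26433165e-04,
        7.58384820e-03, -3.43765259e-05]), 'position': array([5.74609924e-01, 2.87392980e-05, 2.30648806e-01]), 'ee_rot': array([-5.46247676e-04,  7.07095504e-01,  7.07117708e-01, -4.42745881e-04]), 'contact_force': array([-0.62444135, -0.9315801 , -0.51654462]), 'moment': array([0.0421322 , 0.00290905, 0.00924054]), 'gripper_force': 0.0, 'width': 0.08513144463412461}
```

View pics/scene0.png

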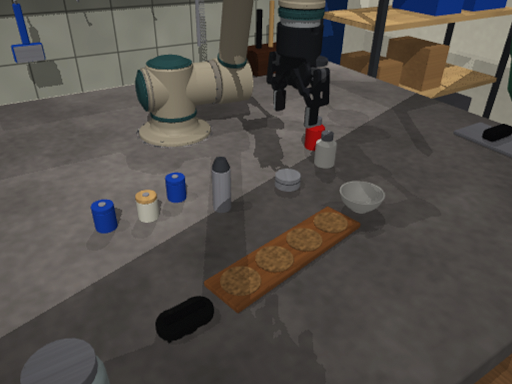

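View pics/side0.png

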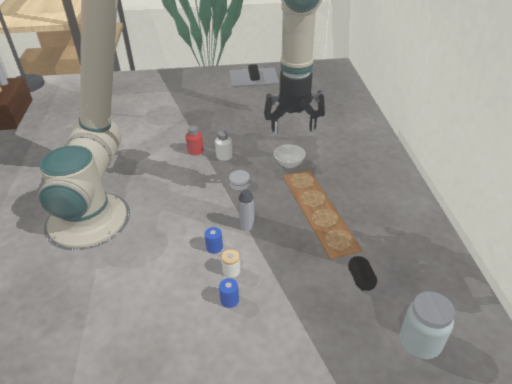

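View pics/wrist0.png

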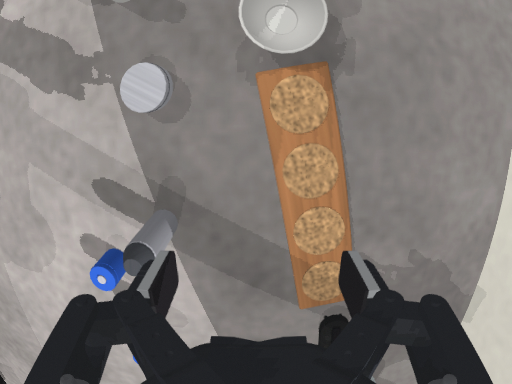

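```bash
cat > h.py <<'E'
import numpy as np
from scipy.spatial.transform import Rotation as R
def ray(info,name,u,v):
    x=(u-info['cx'])/info['fx']; y=(v-info['cy'])/info['fy']
    if name=='wrist':
        r=np.hypot(x,y); s=np.sin(r)/r if r>1e-9 else 1
        d=np.array([x*s,y*s,np.cos(r)])
    else: d=np.array([x,y,1.])
    w,a,b,c=info['orientation']
    return R.from_quat([a,b,c,w]).apply(d)
def at(info,name,u,v,z):
    d=ray(info,name,u,v); e=info['eye']; return (e+d*(z-e[2])/d[2])
def proj(info,name,p):
    w,a,b,c=info['orientation']
    d=R.from_quat([a,b,c,w]).inv().apply(np.asarray(p)-info['eye'])
    if name=='wrist':
        rho=np.hypot(d[...,0],d[...,1]);k=np.arctan2(rho,d[...,2])/rho
        q=d[...,:2]*k[...,None]
    else: q=d[...,:2]/d[...,2:]
    return q*[info['fx'],info['fy']]+[info['cx'],info['cy']]
E
python3 - <<'E'
from rig import eyes
from h import *
import cv2
P={'scene':dict(tin=(288,174,.03),pot=(147,197,.058),flask=(221,160,.124),bottle=(327,134,.09),bowl=(362,190,.042),a=(331,221,.015),b=(305,239,.015),c=(275,259,.015),d=(240,281,.015)),
'side':dict(tin=(239,178,.03),pot=(231,257,.058),flask=(246,194,.124),bottle=(223,135,.09),bowl=(290,154,.042),a=(302,181,.015),b=(313,198,.015),c=(323,217,.015),d=(338,239,.015)),
'wrist':dict(tin=(145,88,.03),a=(299,104,.015),b=(310,170,.015),c=(318,231,.015))}
for n in P:
    i=eyes.camera_info(n)
    for k,(u,v,z) in P[n].items(): print(n,k,at(i,n,u,v,z)[:2].round(4))
s=cv2.imread('pics/scene0.png')[120:245,85:350]; t=cv2.imread('pics/side0.png')[120:310,170:320]
cv2.imwrite('pics/c1.png',cv2.resize(s,None,fx=3,fy=3,interpolation=cv2.INTER_CUBIC))
cv2.imwrite('pics/c2.png',cv2.resize(t,None,fx=3,fy=3,interpolation=cv2.INTER_CUBIC))
E
```

```text
scene tin [0.438  0.1036]
scene pot [ 0.4059 -0.2336]
scene flask [ 0.4514 -0.0842]
scene bottle [0.4062 0.2455]
scene bowl [0.5981 0.1893]
scene a [0.6249 0.079 ]
scene b [ 0.6444 -0.0055]
scene c [ 0.6624 -0.0899]
scene d [ 0.678  -0.1744]
side tin [0.4337 0.0918]
side pot [ 0.3902 -0.2402]
side flask [ 0.4412 -0.0923]
side bottle [0.3969 0.2385]
side bowl [0.6015 0.1769]
side a [0.6218 0.0724]
side b [ 0.639  -0.0077]
side c [ 0.6503 -0.0885]
side d [ 0.671  -0.1743]
wrist tin [0.4394 0.1008]
wrist a [0.6221 0.0766]
wrist b [ 0.6381 -0.0048]
wrist c [ 0.6539 -0.0886]
```

View pics/c1.png

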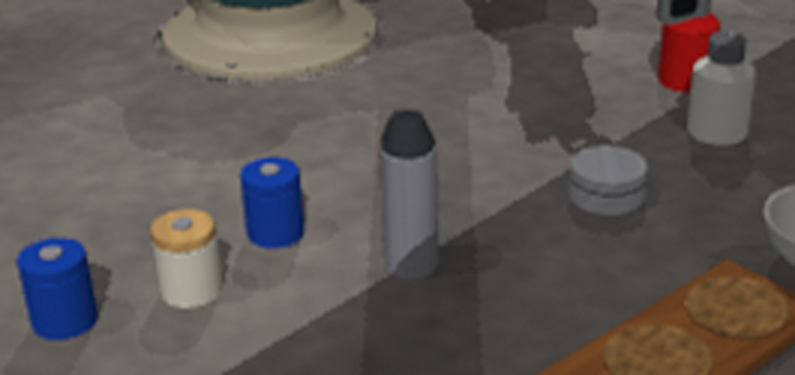

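View pics/c2.png

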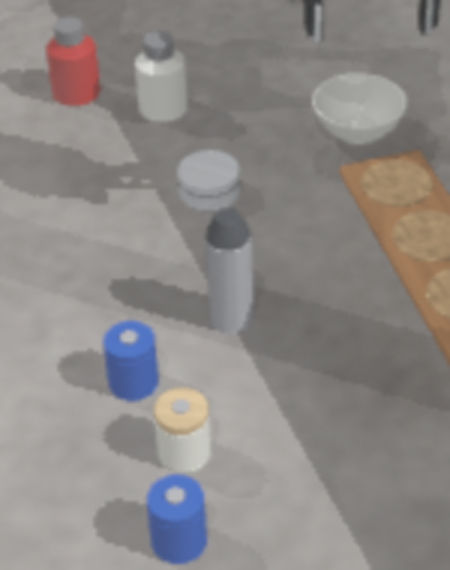

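servo_tool:
  series: "0.034 -0.046 0 0 0 0 0; 0.068 -0.092 0 0 0 0 0; 0.101 -0.136 0 0 0 0 0; 0.101 -0.136 0.02 0 0 0 0; 0.101 -0.136 0.02 0 0 0 0"

```text
clock: 0.65
position: [0.4344, 0.1022, 0.2095]
ee_rot: [-0.002, 0.706, 0.708, -0.002]
contact_force: [0.3, -0.4, -0.2]
width: 0.0855
gripper_force: 0.0
```

```bash
python3 - <<'E'
from rig import manip, eyes
import cv2
s=manip.get_state();print(s['position'],s['ee_rot'],s['clock'])
print(eyes.camera_info('wrist'))
cv2.imwrite("pics/w1.png",eyes.get_image('wrist')[:,:,::-1])
E
```

```text
[0.43443294 0.10223627 0.2095417 ] [-0.00209239  0.70612718  0.7080792  -0.00197092] 0.65
{'fx': 297.3186396354542, 'fy': 297.3186396354542, 'cx': 258.01771496816133, 'cy': 195.87539774243714, 'eye': array([0.43424222, 0.18255544, 0.35178568]), 'orientation': array([ 0.16008335,  0.98709728,  0.00173903, -0.00304309])}
```

View pics/w1.png

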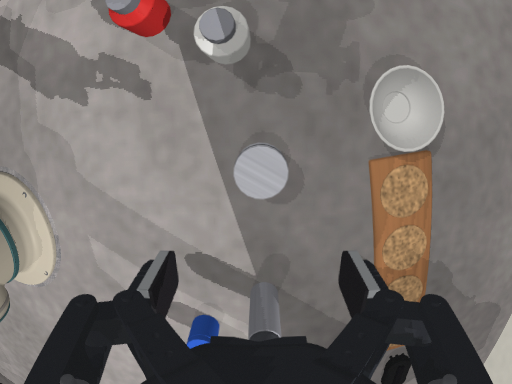

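```bash
cat > m.py <<'E'
import sys
from rig import eyes
from h import *
# triples u,v,z
i=eyes.camera_info('wrist')
a=list(map(float,sys.argv[1:]))
for k in range(0,len(a),3): print(at(i,'wrist',*a[k:k+3])[:2].round(4))
E
python3 m.py 261 171 .03 216 27 .09 404 190 .015 404 247 .015 407 107 .042 264 310 .1 205 330 .058
python3 - <<'E'
import sys; sys.argv=['']
from rig import eyes
from h import *
i=eyes.camera_info('wrist')
# tool tips
print(proj(i,'wrist',np.array([[.4343,.1022,.2095],[.439,.101,.03],[.44,.15,.03]])))
E
```

```text
[0.4393 0.1033]
[0.3994 0.2487]
[0.6249 0.0775]
[ 0.6414 -0.0062]
[0.6026 0.1833]
[ 0.4429 -0.0338]
[ 0.3644 -0.109 ]
[[254.05743075 250.78301656]
 [260.68680411 173.01926035]
 [261.77515669 129.30791235]]
```

servo_tool:
  series: "0.001 0 0.05 0 0 0 0; 0.001 0 0.1 0 0 0 0; 0.001 0 0.15 0 0 0 0; 0.001 0 0.15 0 0 0 0; 0.001 0 0.15 0 0 0 0"

```text
clock: 1.2
position: [0.4406, 0.1014, 0.0617]
ee_rot: [0.0, 0.707, 0.707, -0.0]
contact_force: [-0.1, -0.7, 0.2]
width: 0.0852
gripper_force: 0.0
```

servo_tool:
  series: "0.001 -0.001 0.03 0 0 0 0; 0.001 -0.001 0.058 0 0 0 0; 0.001 -0.001 0.058 0 0 0 0; 0.001 -0.001 0.058 0 0 0 1; 0.001 -0.001 0.058 0 0 0 1"
  squeeze: 40

```text
clock: 1.7
position: [0.4403, 0.1031, 0.0059]
ee_rot: [0.002, 0.707, 0.707, 0.002]
contact_force: [-5.8, -0.3, 18.4]
width: 0.0603
gripper_force: 39.8
```

servo_tool:
  series: "0 0 0 0 0 0 1; 0 0 0 0 0 0 1; 0 0 0 0 0 0 1"

```text
clock: 2.0
position: [0.4402, 0.1031, 0.006]
ee_rot: [0.002, 0.707, 0.707, 0.002]
contact_force: [-0.7, -0.2, 6.3]
width: 0.0603
gripper_force: 42.5
```

servo_tool:
  series: "0 0 -0.04 0 0 0 1; 0 0 -0.08 0 0 0 1; -0.007 0.046 -0.09 0 0 0 1; -0.014 0.092 -0.09 0 0 0 1; -0.02 0.138 -0.09 0 0 0 1"

```text
clock: 2.5
position: [0.579, 0.0827, 0.0971]
ee_rot: [0.002, 0.707, 0.707, 0.002]
contact_force: [-0.5, 0.7, -1.3]
width: 0.0605
gripper_force: 45.2
```

servo_tool:
  series: "-0.006 0.045 0 0 0 0 1; -0.006 0.045 0 0 0 0 1; -0.006 0.045 0 0 0 0 1; -0.006 0.045 0.02 0 0 0 1; -0.006 0.045 0.02 0 0 0 1"

```text
clock: 3.0
position: [0.6178, 0.0772, 0.0723]
ee_rot: [-0.002, 0.707, 0.707, -0.002]
contact_force: [-1.2, 0.0, -1.6]
width: 0.06
gripper_force: 45.2
```

```bash
python3 - <<'E'
from rig import manip, eyes
import cv2
s=manip.get_state();print(s['position'],s['ee_rot'],s['clock'])
cv2.imwrite("pics/w2.png",eyes.get_image('wrist')[:,:,::-1])
E
```

```text
[0.61784817 0.07723883 0.07230539] [-0.00175637  0.70698419  0.707225   -0.00175235] 3.0
```

View pics/w2.png

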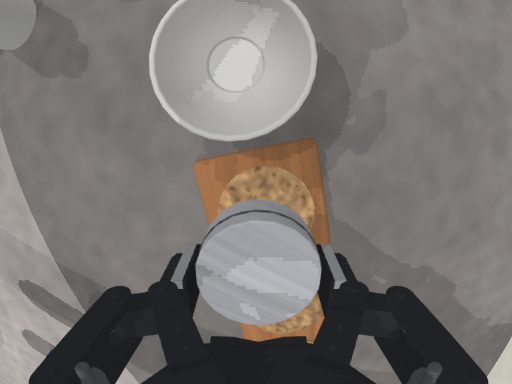

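```bash
python3 m.py 265 166 .015 217 208 .015 316 208 .015 259 272 .096; python3 -c "
from rig import manip;print(manip.get_state()['position'])"
```

```text
[0.6223 0.1125]
[0.5877 0.0815]
[0.6598 0.0815]
[0.6183 0.0797]
[0.61865613 0.07722283 0.07323863]
```

servo_tool:
  series: "-0.001 0.001 0.02 0 0 0 1; -0.001 0.001 0.042 0 0 0 1; -0.001 0.001 0.042 0 0 0 1; -0.001 0.001 0.042 0 0 0 1; -0.001 0.001 0.042 0 0 0 1"

```text
clock: 3.55
position: [0.623, 0.0761, 0.0331]
ee_rot: [0.001, 0.707, 0.707, 0.001]
contact_force: [0.6, 0.2, -1.7]
width: 0.0605
gripper_force: 45.2
```

servo_tool:
  series: "0 0.001 0.006 0 0 0 1; 0 0.001 0.0115 0 0 0 1; 0 0.001 0.0115 0 0 0 1; 0 0.001 0.0115 0 0 0 1; 0 0.001 0.0115 0 0 0 0.3"

```text
clock: 4.05
position: [0.6239, 0.076, 0.0209]
ee_rot: [0.001, 0.707, 0.707, 0.001]
contact_force: [-0.6, -0.1, 5.1]
width: 0.0605
gripper_force: 46.1
```

servo_tool:
  series: "0 0 0 0 0 0 0; 0 0 0 0 0 0 0; 0 0 -0.03 0 0 0 0; 0 0 -0.07 0 0 0 0; 0 0 -0.12 0 0 0 0"

```text
clock: 4.55
position: [0.6214, 0.0759, 0.1387]
ee_rot: [-0.002, 0.707, 0.707, -0.002]
contact_force: [1.2, -0.7, -0.2]
width: 0.0853
gripper_force: 0.0
```

servo_tool:
  series: "0.02 -0.045 -0.03 0 0 0 0; 0.04 -0.09 -0.05 0 0 0 0; 0.06 -0.135 -0.06 0 0 0 0; 0.08 -0.18 -0.06 0 0 0 0; 0.094 -0.214 -0.06 0 0 0 0"

```text
clock: 5.05
position: [0.4071, 0.1706, 0.2002]
ee_rot: [0.0, 0.707, 0.707, 0.001]
contact_force: [-0.2, 0.5, -0.8]
width: 0.0854
gripper_force: 0.0
```

servo_tool:
  series: "0 0 0 0 0 0 0; 0 0 0 0 0 0 0; 0 0 0 0 0 0 0"

```text
clock: 5.35
position: [0.4102, 0.1699, 0.1999]
ee_rot: [0.001, 0.707, 0.707, 0.0]
contact_force: [0.8, 0.1, 0.1]
width: 0.0857
gripper_force: 0.0
```

```bash
python3 - <<'E'
from rig import manip, eyes
import cv2
s=manip.get_state();print(s['position'],s['ee_rot'],s['clock'])
cv2.imwrite("pics/w3.png",eyes.get_image('wrist')[:,:,::-1])
E
```

```text
[0.41018919 0.16989018 0.19992985] [5.35294834e-04 7.07154724e-01 7.07058468e-01 4.82051290e-04] 5.35
```

View pics/w3.png

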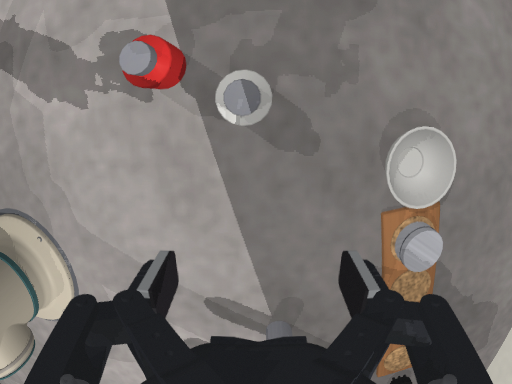

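```bash
python3 m.py 242 97 .09 137 57 .09 214 98 .055 272 98 .055  243 98 .062
```

```text
[0.3962 0.2529]
[0.3041 0.2939]
[0.3675 0.253 ]
[0.4228 0.2523]
[0.3957 0.2523]
```

servo_tool:
  series: "0.042 -0.008 0 0 0 0 0; 0.083 -0.0145 0 0 0 0 0; 0.083 -0.0145 0 0 0 0 0; 0.083 -0.0145 0.04 0 0 0 0; 0.083 -0.0145 0.08 0 0 0 0"

```text
clock: 5.9
position: [0.397, 0.2533, 0.1195]
ee_rot: [0.001, 0.707, 0.707, 0.002]
contact_force: [-0.0, 1.7, -1.0]
width: 0.0857
gripper_force: 0.0
```

servo_tool:
  series: "0 0 0.04 0 0 0 0; 0 0 0.075 0 0 0 0; 0 0 0.095 0 0 0 0; 0 0 0.095 0 0 0 0; 0 0 0.095 0 0 0 1"

```text
clock: 6.4
position: [0.3956, 0.2526, 0.0246]
ee_rot: [0.0, 0.707, 0.707, -0.0]
contact_force: [-0.1, -0.8, -0.4]
width: 0.0733
gripper_force: 0.0
```

servo_tool:
  series: "0 0 0 0 0 0 1; 0 0 0 0 0 0 1; 0 0 0 0 0 0 1; 0 0 0 0 0 0 1"

```text
clock: 6.8
position: [0.3962, 0.2535, 0.0263]
ee_rot: [0.001, 0.707, 0.707, 0.002]
contact_force: [1.5, -1.6, 6.5]
width: 0.0527
gripper_force: 42.9
```

servo_tool:
  series: "0 0 -0.04 0 0 0 1; 0 0 -0.08 0 0 0 1; -0.034 0.026 -0.11 0 0 0 1; -0.068 0.052 -0.11 0 0 0 1; -0.103 0.078 -0.11 0 0 0 1"

```text
clock: 7.3
position: [0.4738, 0.1494, 0.1367]
ee_rot: [0.001, 0.707, 0.708, 0.002]
contact_force: [-0.3, 0.9, -1.9]
width: 0.0523
gripper_force: 43.7
```

servo_tool:
  series: "-0.034 0.026 0 0 0 0 1; -0.068 0.052 0 0 0 0 1; -0.103 0.078 0 0 0 0 1; -0.137 0.104 0 0 0 0 1; -0.171 0.13 0 0 0 0 1"

```text
clock: 7.8
position: [0.6028, -0.0223, 0.1348]
ee_rot: [-0.0, 0.707, 0.707, -0.0]
contact_force: [0.3, 0.3, -2.2]
width: 0.0528
gripper_force: 43.7
```

servo_tool:
  series: "-0.034 0.026 0 0 0 0 1; -0.069 0.053 0 0 0 0 1; -0.069 0.053 0 0 0 0 1; -0.069 0.053 0 0 0 0 1; -0.069 0.053 0 0 0 0 1"

```text
clock: 8.3
position: [0.6542, -0.0889, 0.1344]
ee_rot: [-0.001, 0.707, 0.707, -0.0]
contact_force: [0.2, 0.2, -1.5]
width: 0.0526
gripper_force: 43.7
```

```bash
python3 - <<'E'
from rig import manip, eyes
import cv2
s=manip.get_state();print(s['position'],s['ee_rot'],s['clock'])
cv2.imwrite("pics/w4.png",eyes.get_image('wrist')[:,:,::-1])
E
```

```text
[ 0.65422704 -0.08894805  0.13435436] [-1.14739374e-03  7.06969473e-01  7.07243051e-01 -3.37516902e-04] 8.3
```

View pics/w4.png

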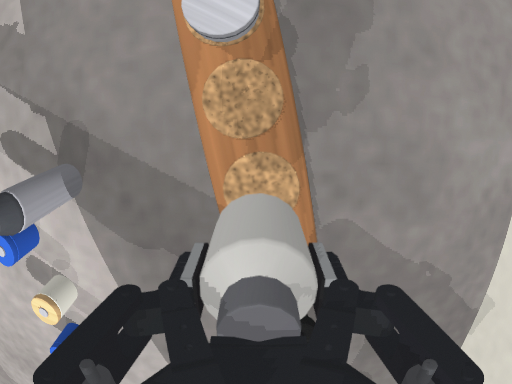

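```bash
python3 m.py 243 99 .015 261 152 .015 223 188 .015 299 188 .015 201 98 .015 284 98 .015 243 59 .015 243 138 .015; python3 -c "
from rig import manip;print(manip.get_state()['position'])"
```

```text
[ 0.64   -0.0071]
[ 0.6557 -0.0543]
[ 0.6207 -0.0879]
[ 0.691  -0.0878]
[ 0.6031 -0.0052]
[ 0.6756 -0.006 ]
[0.6401 0.0284]
[ 0.6398 -0.0416]
[ 0.65431127 -0.0886889   0.13465083]
```

servo_tool:
  series: "0 0 0.04 0 0 0 1; 0 0 0.075 0 0 0 1; 0 0 0.085 0 0 0 1; 0 0 0.085 0 0 0 1; 0 0 0.085 0 0 0 1"

```text
clock: 8.85
position: [0.6566, -0.0897, 0.0514]
ee_rot: [0.001, 0.707, 0.707, 0.001]
contact_force: [0.5, -0.5, -2.0]
width: 0.0525
gripper_force: 43.6
```

servo_tool:
  series: "0 0 0.005 0 0 0 1; 0 0 0.0095 0 0 0 1; 0 0 0.0095 0 0 0 1; 0 0 0.0095 0 0 0 1"

```text
clock: 9.25
position: [0.6567, -0.0903, 0.0414]
ee_rot: [0.001, 0.707, 0.707, 0.001]
contact_force: [1.2, -0.0, 0.7]
width: 0.0526
gripper_force: 44.0
```

servo_tool:
  series: "0 0 0 0 0 0 0.3; 0 0 0 0 0 0 0; 0 0 0 0 0 0 0; 0 0 -0.03 0 0 0 0; 0 0 -0.07 0 0 0 0"

```text
clock: 9.75
position: [0.6534, -0.0895, 0.1083]
ee_rot: [-0.003, 0.707, 0.707, -0.002]
contact_force: [0.4, 1.1, -0.5]
width: 0.0854
gripper_force: 0.0
```

servo_tool:
  series: "0 0 -0.05 0 0 0 0; 0 0 -0.09 0 0 0 0; -0.03 -0.033 -0.09 0 0 0 0; -0.06 -0.066 -0.09 0 0 0 0; -0.09 -0.1 -0.09 0 0 0 0"

```text
clock: 10.25
position: [0.5545, -0.1806, 0.2006]
ee_rot: [0.0, 0.707, 0.708, -0.0]
contact_force: [0.2, -0.5, 0.1]
width: 0.0854
gripper_force: 0.0
```

servo_tool:
  series: "-0.03 -0.033 0 0 0 0 0; -0.06 -0.066 0 0 0 0 0; -0.09 -0.1 0 0 0 0 0; -0.12 -0.127 0 0 0 0 0; -0.12 -0.127 0 0 0 0 0"

```text
clock: 10.75
position: [0.4253, -0.3031, 0.2004]
ee_rot: [0.0, 0.709, 0.705, -0.001]
contact_force: [0.9, -0.2, 0.6]
width: 0.0856
gripper_force: 0.0
```

servo_tool:
  series: "0 0 0 0 0 0 0; 0 0 0 0 0 0 0"

```text
clock: 10.95
position: [0.4291, -0.2993, 0.2003]
ee_rot: [-0.0, 0.707, 0.707, 0.0]
contact_force: [1.0, 0.5, 0.8]
width: 0.0855
gripper_force: 0.0
```

```bash
python3 - <<'E'
from rig import manip, eyes
import cv2
s=manip.get_state();print(s['position'],s['ee_rot'],s['clock'])
cv2.imwrite("pics/w5.png",eyes.get_image('wrist')[:,:,::-1])
E
```

```text
[ 0.42909177 -0.2993456   0.20029059] [-5.70561873e-05  7.06967872e-01  7.07245530e-01  4.30784505e-04] 10.95
```

View pics/w5.png

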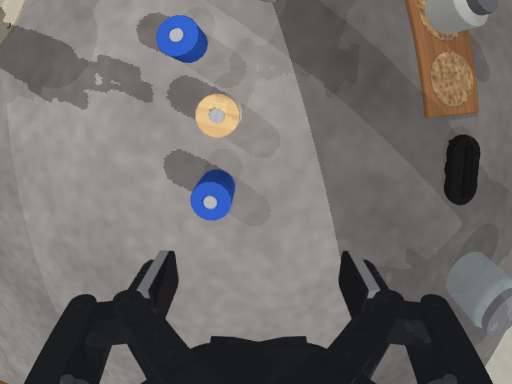

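```bash
python3 m.py 217 115 .058 176 36 .058 211 201 .058 453 79 .015 195 115 .057 241 115 .057
```

```text
[ 0.3892 -0.2324]
[ 0.3497 -0.1523]
[ 0.3802 -0.3191]
[ 0.6721 -0.1735]
[ 0.3675 -0.2318]
[ 0.4121 -0.2328]
```

servo_tool:
  series: "0.034 -0.02 0 0 0 0 0; 0.0675 -0.04 0 0 0 0 0; 0.0675 -0.04 0 0 0 0 0; 0.0675 -0.04 0.04 0 0 0 0; 0.0675 -0.04 0.08 0 0 0 0"

```text
clock: 11.5
position: [0.391, -0.2329, 0.1209]
ee_rot: [0.003, 0.706, 0.708, 0.0]
contact_force: [0.1, -0.3, -0.4]
width: 0.0854
gripper_force: 0.0
```

servo_tool:
  series: "0 0 0.04 0 0 0 0; 0 0 0.08 0 0 0 0; 0 0 0.1 0 0 0 0; 0 0 0.1 0 0 0 0; 0 0 0.1 0 0 0 1"

```text
clock: 12.0
position: [0.3897, -0.2326, 0.0205]
ee_rot: [0.0, 0.707, 0.708, 0.0]
contact_force: [0.1, -0.2, 0.2]
width: 0.0734
gripper_force: 0.0
```

servo_tool:
  series: "0 0 0 0 0 0 1; 0 0 0 0 0 0 1; 0 0 0 0 0 0 1; 0 0 0 0 0 0 1"

```text
clock: 12.4
position: [0.3898, -0.2333, 0.0219]
ee_rot: [0.002, 0.707, 0.707, 0.0]
contact_force: [1.1, 1.1, 6.2]
width: 0.043
gripper_force: 40.6
```

servo_tool:
  series: "0 0 -0.045 0 0 0 1; 0 0 -0.09 0 0 0 1; 0 0 -0.135 0 0 0 1; 0 0 -0.165 0 0 0 1; 0.03 0.033 -0.165 0 0 0 1"

```text
clock: 12.9
position: [0.4221, -0.207, 0.1908]
ee_rot: [0.006, 0.709, 0.705, -0.001]
contact_force: [1.5, -0.8, -1.5]
width: 0.043
gripper_force: 41.7
```

servo_tool:
  series: "0.03 0.033 0 0 0 0 1; 0.06 0.066 0 0 0 0 1; 0.09 0.099 0 0 0 0 1; 0.12 0.133 0 0 0 0 1; 0.15 0.167 0 0 0 0 1"

```text
clock: 13.4
position: [0.5894, -0.0511, 0.1858]
ee_rot: [0.0, 0.707, 0.707, 0.0]
contact_force: [-0.2, -0.3, -1.0]
width: 0.0432
gripper_force: 41.6
```

servo_tool:
  series: "0.03 0.033 0 0 0 0 1; 0.046 0.05 0 0 0 0 1; 0.046 0.05 0 0 0 0 1; 0.046 0.05 0.04 0 0 0 1; 0.046 0.05 0.08 0 0 0 1"

```text
clock: 13.9
position: [0.639, -0.0071, 0.1062]
ee_rot: [0.002, 0.707, 0.707, 0.001]
contact_force: [0.2, 0.6, -1.8]
width: 0.0433
gripper_force: 41.6
```

servo_tool:
  series: "0 0 0.04 0 0 0 1; 0 0 0.06 0 0 0 1; 0 0 0.06 0 0 0 1; 0 0 0.06 0 0 0 1"

```text
clock: 14.3
position: [0.6384, -0.0072, 0.046]
ee_rot: [0.0, 0.707, 0.707, -0.0]
contact_force: [1.6, -0.1, -0.8]
width: 0.0431
gripper_force: 41.6
```

servo_tool:
  series: "0 0.001 0.005 0 0 0 1; 0 0.001 0.0095 0 0 0 1; 0 0.001 0.0095 0 0 0 1; 0 0.001 0.0095 0 0 0 1"

```text
clock: 14.7
position: [0.6407, -0.0067, 0.037]
ee_rot: [0.001, 0.707, 0.707, 0.001]
contact_force: [1.2, 0.3, 2.6]
width: 0.0426
gripper_force: 41.7
```

servo_tool:
  series: "0 0 0 0 0 0 0.4; 0 0 0 0 0 0 0.2; 0 0 0 0 0 0 0; 0 0 0 0 0 0 0; 0 0 -0.03 0 0 0 0"

```text
clock: 15.2
position: [0.636, -0.0061, 0.062]
ee_rot: [-0.004, 0.707, 0.707, -0.003]
contact_force: [-0.3, -0.2, 0.2]
width: 0.0855
gripper_force: 0.0
```

servo_tool:
  series: "0 0 -0.04 0 0 0 0; 0 0 -0.085 0 0 0 0; 0 0 -0.13 0 0 0 0; -0.04 -0.03 -0.145 0 0 0 0; -0.08 -0.06 -0.145 0 0 0 0"

```text
clock: 15.7
position: [0.5826, -0.0852, 0.2143]
ee_rot: [0.003, 0.706, 0.708, 0.002]
contact_force: [0.3, -1.0, -0.3]
width: 0.0856
gripper_force: 0.0
```

servo_tool:
  series: "-0.03 -0.04 0 0 0 0 0; -0.06 -0.08 0 0 0 0 0; -0.09 -0.12 0 0 0 0 0; -0.09 -0.13 0 0 0 0 0; -0.09 -0.13 0 0 0 0 0"

```text
clock: 16.2
position: [0.4494, -0.1749, 0.211]
ee_rot: [-0.0, 0.708, 0.706, 0.0]
contact_force: [1.5, 0.4, 0.1]
width: 0.0851
gripper_force: 0.0
```

```bash
python3 - <<'E'
from rig import manip, eyes
import cv2
s=manip.get_state();print(s['position'],s['ee_rot'],s['clock'])
cv2.imwrite("pics/w6.png",eyes.get_image('wrist')[:,:,::-1])
E
```

```text
[ 0.44937251 -0.17490895  0.21103012] [-1.70216989e-04  7.08090838e-01  7.06121281e-01  2.69688554e-04] 16.2
```

View pics/w6.png

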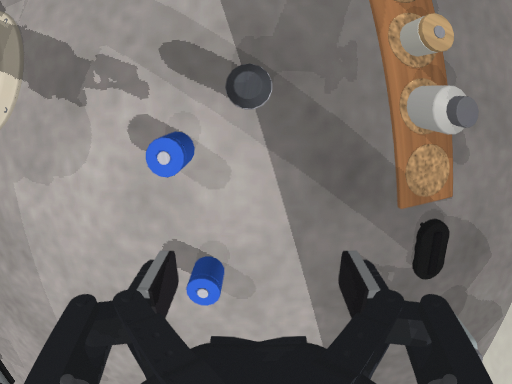

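```bash
python3 m.py 248 85 .124 248.5 86 .1 226 86 .1 271 86 .1 429 170 .015 403 170 .015 452 170 .015; python3 -c "
from rig import manip;print(manip.get_state()['position'])"
```

```text
[ 0.4427 -0.0825]
[ 0.4423 -0.0821]
[ 0.4235 -0.0817]
[ 0.4611 -0.0821]
[ 0.6748 -0.1716]
[ 0.6341 -0.1728]
[ 0.7147 -0.1703]
[ 0.45100145 -0.1746831   0.21113387]
```

servo_tool:
  series: "0.047 -0.004 0 0 0 0 0; 0.0935 -0.0075 0 0 0 0 0; 0.0935 -0.0075 0 0 0 0 0; 0.0935 -0.0075 0 0 0 0 0; 0.0935 -0.0075 0.04 0 0 0 0"

```text
clock: 16.75
position: [0.4493, -0.0828, 0.1747]
ee_rot: [0.006, 0.706, 0.708, 0.003]
contact_force: [1.4, -0.2, -0.0]
width: 0.0854
gripper_force: 0.0
```

servo_tool:
  series: "0 0 0.04 0 0 0 0; 0 0 0.08 0 0 0 0; 0 0 0.105 0 0 0 0; 0 0 0.105 0 0 0 0; 0 0 0.105 0 0 0 1"

```text
clock: 17.25
position: [0.4445, -0.082, 0.0659]
ee_rot: [0.0, 0.707, 0.707, 0.0]
contact_force: [0.7, 0.4, 0.1]
width: 0.0735
gripper_force: 0.0
```

servo_tool:
  series: "0 0 0 0 0 0 1; 0 0 0 0 0 0 1; 0 0 0 0 0 0 1; 0 0 0 0 0 0 1"

```text
clock: 17.65
position: [0.444, -0.0817, 0.0673]
ee_rot: [0.001, 0.707, 0.707, 0.0]
contact_force: [-2.1, -0.7, 5.6]
width: 0.0391
gripper_force: 39.4
```

servo_tool:
  series: "0 0 -0.045 0 0 0 1; 0 0 -0.09 0 0 0 1; 0 0 -0.13 0 0 0 1; -0.02 0.04 -0.13 0 0 0 1; -0.04 0.08 -0.13 0 0 0 1"

```text
clock: 18.15
position: [0.5245, -0.1216, 0.1989]
ee_rot: [0.003, 0.707, 0.707, 0.001]
contact_force: [1.2, 0.8, -2.7]
width: 0.039
gripper_force: 42.4
```

servo_tool:
  series: "-0.02 0.04 0 0 0 0 1; -0.04 0.08 0 0 0 0 1; -0.05 0.12 0 0 0 0 1; -0.05 0.15 0 0 0 0 1; -0.05 0.15 0 0 0 0 1"

```text
clock: 18.65
position: [0.6772, -0.1717, 0.1945]
ee_rot: [0.001, 0.707, 0.707, 0.001]
contact_force: [-0.4, 0.6, -2.9]
width: 0.0388
gripper_force: 42.3
```

servo_tool:
  series: "0 0 0 0 0 0 1; 0 0 0.04 0 0 0 1; 0 0 0.08 0 0 0 1; 0 0 0.095 0 0 0 1; 0 0 0.095 0 0 0 1"

```text
clock: 19.15
position: [0.6694, -0.1702, 0.0978]
ee_rot: [-0.004, 0.707, 0.707, -0.002]
contact_force: [0.1, 0.1, -3.1]
width: 0.0392
gripper_force: 42.3
```

```bash
python3 - <<'E'
from rig import manip, eyes
import cv2
s=manip.get_state();print(s['position'],s['ee_rot'],s['clock'])
a=eyes.get_image('scene')[120:300,180:400,::-1];b=eyes.get_image('side')[130:270,230:400,::-1]
f=lambda i,w:cv2.resize(i,w,interpolation=cv2.INTER_CUBIC)
cv2.imwrite("pics/p1.png",np.vstack if 0 else cv2.hconcat([f(a,(440,360)),f(b,(360,360))]))
E
```

```text
[ 0.66944799 -0.1701796   0.09782364] [-0.00356959  0.70711565  0.70708666 -0.00178285] 19.15
```

View pics/p1.png

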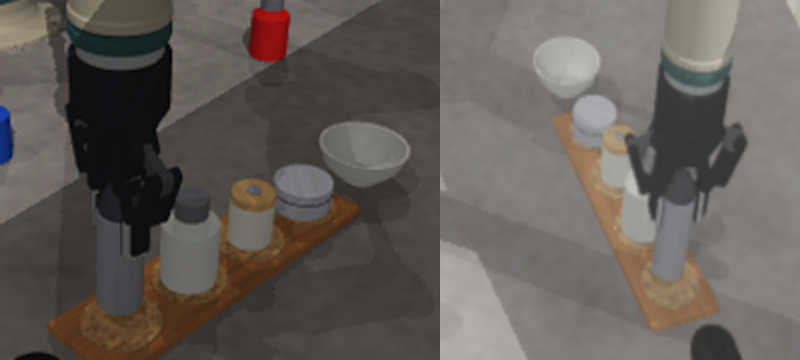

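servo_tool:
  series: "-0.001 0 0 0 0 0 1; -0.001 0 0.01 0 0 0 1; -0.001 0 0.01 0 0 0 1; -0.001 0 0.01 0 0 0 1; -0.001 0 0.01 0 0 0 1"

```text
clock: 19.75
position: [0.6734, -0.1723, 0.091]
ee_rot: [0.0, 0.707, 0.707, 0.0]
contact_force: [-0.1, 0.2, -2.8]
width: 0.0392
gripper_force: 42.3
```

servo_tool:
  series: "0 0 0.005 0 0 0 1; 0 0 0.0095 0 0 0 1; 0 0 0.0095 0 0 0 1; 0 0 0.0095 0 0 0 1; 0 0 0.0095 0 0 0 1"

```text
clock: 20.25
position: [0.673, -0.1725, 0.0821]
ee_rot: [0.0, 0.707, 0.707, -0.0]
contact_force: [-2.9, 0.7, 5.9]
width: 0.039
gripper_force: 40.9
```

Contact; release, lift clear, and check.

servo_tool:
  series: "0 0 0 0 0 0 0.4; 0 0 0 0 0 0 0.2; 0 0 0 0 0 0 0; 0 0 0 0 0 0 0; 0 0 -0.03 0 0 0 0"

```text
clock: 20.75
position: [0.6703, -0.1712, 0.1068]
ee_rot: [-0.004, 0.707, 0.707, -0.002]
contact_force: [-0.7, 0.2, -0.0]
width: 0.0855
gripper_force: 0.0
```

servo_tool:
  series: "0 0 -0.04 0 0 0 0; 0 0 -0.085 0 0 0 0; 0 0 -0.12 0 0 0 0; -0.01 -0.04 -0.13 0 0 0 0; -0.02 -0.08 -0.13 0 0 0 0"

```text
clock: 21.25
position: [0.5945, -0.1929, 0.2438]
ee_rot: [0.003, 0.707, 0.708, 0.001]
contact_force: [0.2, -0.5, -0.5]
width: 0.0854
gripper_force: 0.0
```

servo_tool:
  series: "-0.03 -0.03 -0.02 0 0 0 0; -0.06 -0.06 -0.02 0 0 0 0; -0.06 -0.06 -0.02 0 0 0 0; -0.06 -0.06 -0.02 0 0 0 0"

```text
clock: 21.65
position: [0.533, -0.2528, 0.2616]
ee_rot: [0.0, 0.708, 0.706, 0.0]
contact_force: [0.3, 1.2, 0.4]
width: 0.0852
gripper_force: 0.0
```

```bash
python3 - <<'E'
from rig import manip, eyes
from h import *
import cv2
s=manip.get_state();print(s['position'],s['clock'])
D=dict(tin=(.6235,.0768,.031),pot=(.640,-.0064,.022),bottle=(.6565,-.0898,.027),flask=(.673,-.1732,.02))
T=np.linspace(0,2*np.pi,40)
out=[]
for n,(y0,y1,x0,x1),k in (('scene',(130,300,200,400),2),('side',(135,265,265,395),2.6)):
    i=eyes.camera_info(n);im=np.ascontiguousarray(eyes.get_image(n)[:,:,::-1])
    im=cv2.resize(im[y0:y1,x0:x1],None,fx=k,fy=k,interpolation=cv2.INTER_CUBIC)
    for x,y,r in D.values():
        p=proj(i,n,np.c_[x+r*np.cos(T),y+r*np.sin(T),T*0+.015])
        cv2.polylines(im,[((p-[x0,y0]+.5)*k).round().astype(np.int32)],True,(0,255,0),1)
    out.append(cv2.resize(im,(400,340)))
cv2.imwrite("pics/f1.png",cv2.hconcat(out))
E
```

```text
[ 0.53297486 -0.25281862  0.26155724] 21.65
```

View pics/f1.png

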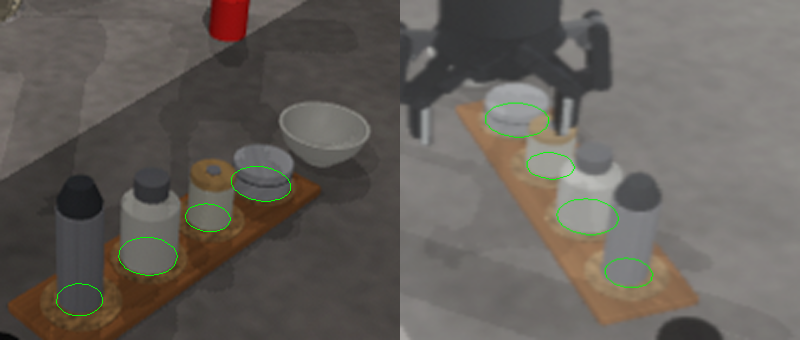

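All four stand upright, centred on their discs in the right order (lowest by the bowl), and the bowl, brush and look-alikes are untouched.

```bash
python3 -c "
from rig import manip;print(manip.sign_off())"
```

```text
the job is handed in; nothing more can be done
None
```

The job is handed in: running from the bowl to the curry brush, the tin, pot, bottle and flask each stand upright on their own cork disc, centred as far as the last camera views show, with about 22 of the 112 s used.

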